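# Shut the adhesive tub and slide it onto the narrow weighing plate

### The job

The square white tub in the raised guide has a loose orange screw cap: screw the cap fully shut (clockwise seen from above) while the tub stays in the guide, then let go of it. Then, without lifting the tub or dragging it by its cap, push it by its side along the guide and out onto the narrow yellow weighing plate at one end, so that it stands upright and centred on that plate, clear of the guide. Leave the carton, the bottle and the tape core where they are.

Things in the scene. Friction and masses are not known exactly. Their poses are not given: they have to be found in the camera images.
- guide: Raised fixed guide: aluminium deck 110 x 150 mm, top 60 mm above the bench, with two blue rails along its y axis, 8 mm thick, 12 mm high above the deck, 81 mm apart inside (x = -40.5 to 40.5 mm). Open at both ends (y = -75 and +75 mm). Origin: centre of its underside, on the bench; z up.
- tub: Loose square white tub, 78 x 78 x 48 mm, 0.3 to 0.65 kg, too wide to grasp, on the deck between the rails (1.5 mm play each side) near the guide's middle. 73 mm high with its orange cap. Origin: centre of its underside; z up; sides parallel to x and y. A short black mark on its top, on its +x side, shows where the cap's black line points when shut.
- cap (a joint): Round ribbed orange screw cap on the tub, 54 mm across, 22 mm high (51 to 73 mm above the tub's underside), black line from centre to rim. Captive: it only turns about the tub's upright axis. 0 = fully shut (firm stop; the line points along the tub's +x, to the mark); positive = unscrewed, anticlockwise seen from above, at most 1.5 rad. Clockwise shuts it.
- cap_top (a point): Centre of the top face of the orange cap, 73 mm above the tub's underside, on its axis.
- weigher: Fixed weigher at one end of the guide: white foot 100 x 70 x 30 mm with green displays on its x faces, thin stem, narrow yellow plate 85 mm across the guide (x), only 44 mm along it (y). Plate top 59 mm above the bench, 1 mm below the deck; gap from deck's end to plate's near edge 26 to 32 mm. Origin: centre of its underside, on the bench; yaw as the guide.
- weigher_top (a point): Centre of the top face of the yellow plate, where the middle of the tub's underside should come to stand.
- reject: Fixed stand for rejects, of the same shape and size as the weigher but with a red plate and no display, at the guide's other end. Not used.
- carton: Bystander: loose cardboard carton 80 x 120 x 45 mm lying beyond the guide. Origin: centre of its underside.
- bottle: Bystander: loose white bottle with blue cap, 50 mm across, 120 mm high, standing to one side. Origin: centre of its underside.
- tape: Bystander: loose brown tape core (ring) 90 mm across, 48 mm high, lying flat to one side. Origin: centre of its underside.
Mind the look-alikes: they are no part of the job. What is shaped like the tub but pink or turquoise is not meant.

How it is judged:
By the outcome, as a careful person would: the job done as asked, in the order asked, and still so for the second after the job is handed in, with the robot touching nothing.
It also fails if it takes over 64 s, if anything falls off the work surface, if the arm or the gripper's body presses on something with over 40 N, if the wrist force passes 120 N, or if a joint passes its speed limit or range.

### The arm

A 6-joint arm with a two-finger parallel gripper is mounted at the origin on the work surface. World frame = base frame: x ahead of the robot, y to its left, z up, the work surface at z = 0. Lengths are in m, angles in rad, forces in N, time in s.
With the tool pointing down it reaches from about 0.3 to 0.875 m from the base axis. Payload 6.4 kg.
Tool frame: the origin (TCP) lies between the finger pads, 19 mm behind the fingertips; this is the grasp point; z points along the fingers, y is the line along which they close (so a half turn about z gives the same grasp; the last joint's range is limited). The gripper opens to 88 mm and grips with 3 to 60 N. Pads are 18 mm wide; open, the fingers measure 123 mm over their backs; the gripper's body (75 mm by 187 mm) begins 45 mm behind the grasp point.
Start: joints at [0.968, 0.181, 1.607, -0, 1.354, -0.206], TCP at [0.222, 0.53, 0.257] pointing down, gripper open.
Joint ranges: [-2.99, 2.99], [-0.89, 2.07], [0.3, 2.58], [-1.14, 4.28], [0, 2.63], [-3.12, 3.12]. Speed limits (rad/s): [2.57, 2.57, 3.01, 3.14, 3.14, 3.14].

### API

Orientations are given as a rotation vector (axis times angle).
In Python, from cell import ctrl, claw, camera, masks_of, readout gives the robot as it stands. Calls block until the motion is done:
- ctrl.move_pose(position, orientation): joint-space move of the TCP to a pose.
- ctrl.move_linear(position, frame=None, rate=0.15): straight line of the TCP; frame=None keeps the orientation; rate is the mean speed in m/s.
- ctrl.move_joints(angles): joint-space move.
- claw.release() and claw.close(newtons=None): open the fingers fully, or close them until they stop; newtons is the grip in N (None keeps the last).
- ctrl.dwell(seconds).
- ctrl.ik(position, orientation): joint angles nearest the present ones, or None.
- camera(name): name is "side" or "top"; returns a dict with "pixels" (480x640x3 uint8, red, green, blue), "depth" (480x640 float32, m along the optical axis (not along the pixel's ray), 0 where there is no reading), "vfov" (degrees; the focal length in pixels is half the picture's height over the tangent of half this angle, whatever the lens; pixels are square), "cx", "cy" (the principal point, pixels), "D" ([k1, k2, p1, p2, k3] as OpenCV has them; the pictures are not rectified), "R" (3x3) and "t" (3): a world point X has camera coordinates R X + t. Camera axes: x right, y down, z forward; pixel columns grow to the right and rows downward; lengths in m; the calibration is good to about 2 mm. A picture is of the moment at which its call begins.
A pose or a line that the arm cannot do raises ctrl.IKError and nothing moves.
- ctrl.hand_in(): hands the job in; it is judged then, once.
Trained networks look in the newest picture that a camera, given by its name, has taken for a name from the list of things; names that differ only in an ending like _2 or _b are one class to them, and where a whole thing is asked for, a point or a joint stands for the part that bears it (a point fixed in the world has none). Each returns a list of dicts, best first, with "conf" (0 to 1); they miss things now and then, are a little off and sometimes report something else, mostly with a low value. They report only what shows in the picture. A call takes as long as a camera call. They do not tell look-alikes from the thing itself.
- masks_of(camera, label): "pixels" (480x640 bool, what is visible of it) and "rect" ([left, top, right, bottom] in pixels, round what is visible of it).
Readings, each from a call of its own:
- readout.current_time(): time.
- readout.current_q(): joint angles.
- readout.current_qd(): joint speeds.
- readout.current_joint_efforts(): joint torques, N m.
- readout.current_ee_pos(): TCP position.
- readout.current_tool_rot(): TCP orientation.
- readout.current_ft_force(): force on the tool from outside, world axes, zero at the start.
- readout.current_wrist_torque(): the same for the moment, N m.
- readout.current_opening(): opening from 0.0 (shut) to 1.0 (fully open).
- readout.current_grip_force(): force on a finger pad.
Only numpy, scipy, OpenCV 4.12 (cv2) and the standard library are available. Lean on these libraries where they do the work, as an engineer would, in place of code of your own. Each camera call takes 0.05 s, during which the arm holds its last target. There are 200 camera calls.

## Working session

There is one attempt and no reset: what is moved stays moved. The work goes in short steps, each a Python script; the robot and the scene stay as the last script left them, time stands still between calls to the robot, and variables do not carry over. Pictures are saved under pics/ and viewed, at most 10 in all, crops included, and the job is handed in when it is done.

```bash
ls; mkdir -p pics; cat > h.py <<'E'
import numpy as np, cv2
from cell import ctrl, claw, camera, masks_of, readout
def K(c):
    f=240/np.tan(np.radians(c["vfov"]/2)); return np.array([[f,0,c["cx"]],[0,f,c["cy"]],[0,0,1.]])
def world(c,uv,depth):
    uv=np.asarray(uv,float).reshape(-1,1,2)
    n=cv2.undistortPoints(uv,K(c),np.array(c["D"])).reshape(-1,2)
    P=np.c_[n,np.ones(len(n))]*np.asarray(depth).reshape(-1,1)
    return (P-np.array(c["t"]))@np.array(c["R"])
def cloud(c,m):
    v,u=np.nonzero(m&(c["depth"]>0)); return world(c,np.c_[u,v],c["depth"][v,u]),np.c_[u,v]
def proj(c,X):
    r,_=cv2.Rodrigues(np.array(c["R"])); return cv2.projectPoints(np.asarray(X,float).reshape(-1,3),r,np.array(c["t"],float),K(c),np.array(c["D"]))[0].reshape(-1,2)
def save(c,n,rect=None,s=1):
    p=c["pixels"][...,::-1]
    if rect: l,t,r,b=rect; p=p[t:b,l:r]
    cv2.imwrite("pics/"+n,cv2.resize(p,None,fx=s,fy=s,interpolation=cv2.INTER_CUBIC))
E
python3 - <<'E'
from h import *
for n in("top","side"):
    c=camera(n); save(c,n+"0.png")
    for l in("guide","tub","cap","weigher","reject","carton","bottle","tape"):
        for d in masks_of(n,l):
            if d["conf"]<.3: continue
            P,uv=cloud(c,d["pixels"]); 
            print(n,l,round(d["conf"],2),np.round(d["rect"]),len(P),np.round(np.median(P,0),3),np.round(np.percentile(P,[2,98],axis=0),3).tolist() if len(P) else "")
print(readout.current_time(),readout.current_tool_rot())
E
```

```text
pics
top guide 0.65 [273. 226. 352. 296.] 2701 [0.571 0.024 0.06 ] [[0.506, -0.074, 0.004], [0.645, 0.081, 0.076]]
top tub 0.92 [354. 165. 399. 208.] 1427 [ 0.726 -0.134  0.05 ] [[0.689, -0.177, 0.015], [0.771, -0.096, 0.077]]
top tub 0.86 [264. 316. 312. 365.] 1363 [0.406 0.057 0.05 ] [[0.362, 0.017, 0.003], [0.45, 0.1, 0.076]]
top tub 0.83 [291. 235. 342. 281.] 1548 [ 0.572 -0.004  0.11 ] [[0.532, -0.045, 0.075], [0.617, 0.035, 0.136]]
top cap 0.98 [276. 329. 299. 354.] 477 [0.406 0.061 0.073] [[0.383, 0.038, 0.068], [0.428, 0.082, 0.078]]
top cap 0.71 [304. 244. 332. 271.] 568 [ 0.572 -0.003  0.133] [[0.551, -0.028, 0.115], [0.596, 0.02, 0.137]]
top cap 0.71 [205. 297. 230. 322.] 562 [0.474 0.205 0.073] [[0.451, 0.181, 0.048], [0.499, 0.232, 0.078]]
top cap 0.58 [366. 170. 392. 198.] 533 [ 0.731 -0.136  0.073] [[0.707, -0.16, 0.048], [0.756, -0.112, 0.077]]
top weigher 0.7 [346. 252. 393. 304.] 1589 [ 0.534 -0.116  0.056] [[0.487, -0.158, 0.01], [0.585, -0.078, 0.063]]
top reject 0.71 [240. 215. 279. 273.] 1483 [0.611 0.117 0.056] [[0.563, 0.081, 0.022], [0.662, 0.159, 0.063]]
top
[... 1448 characters left out ...]
. 162. 384. 220.] 2099 [0.771 0.07  0.044] [[0.741, 0.021, 0.0], [0.824, 0.14, 0.048]]
side weigher 0.81 [299. 285. 359. 334.] 2066 [ 0.527 -0.134  0.033] [[0.483, -0.165, 0.01], [0.575, -0.088, 0.062]]
side reject 0.62 [264. 190. 312. 230.] 1045 [0.607 0.114 0.057] [[0.566, 0.089, 0.02], [0.652, 0.155, 0.061]]
side carton 0.65 [326. 163. 386. 220.] 2093 [0.77  0.07  0.044] [[0.741, 0.021, 0.001], [0.824, 0.14, 0.048]]
side bottle 0.72 [389. 406. 425. 452.] 1238 [ 0.468 -0.376  0.082] [[0.454, -0.396, 0.013], [0.493, -0.352, 0.122]]
side tape 0.59 [198. 145. 240. 188.] 1195 [0.584 0.339 0.032] [[0.543, 0.305, 0.001], [0.623, 0.389, 0.05]]
0.9 [ 6.19242067e-01  3.07994911e+00 -1.82839172e-05]
```

View pics/top0.png

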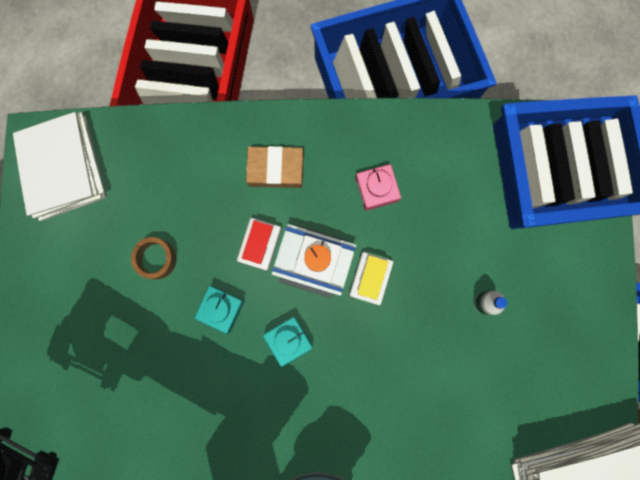

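```bash
python3 - <<'E'
from h import *
c=camera("top"); save(c,"crop.png",(225,195,415,325),4)
# guide deck+rails: points within z 0.045..0.08 from the guide; plates by colour
hsv=cv2.cvtColor(c["pixels"],cv2.COLOR_RGB2HSV)
H,S,V=[hsv[...,i].astype(int) for i in range(3)]
sub=np.zeros((480,640),bool); sub[195:325,225:415]=1
def rep(n,m,zl,zh):
    P,uv=cloud(c,m&sub); k=(P[:,2]>zl)&(P[:,2]<zh); P=P[k]
    r=cv2.minAreaRect((P[:,:2]*1000).astype(np.float32)); print(n,len(P),np.round(P.mean(0),4),r)
rep("yellow",(H>20)&(H<35)&(S>120),.052,.068)
rep("red",((H<6)|(H>172))&(S>120),.052,.068)
rep("blue",(H>95)&(H<125)&(S>110),.064,.08)
P,uv=cloud(c,sub); k=(P[:,2]>.126); r=P[k]; print("captop",len(r),r.mean(0),cv2.minEnclosingCircle((r[:,:2]*1000).astype(np.float32)))
k=(P[:,2]>.1)&(P[:,2]<.1135); print("tubtop",cv2.minAreaRect((P[k,:2]*1000).astype(np.float32)))
E
```

```text
yellow 811 [ 0.5367 -0.1193  0.0592] ((536.6134643554688, -119.5849609375), (43.150146484375, 83.58330535888672), 72.6143798828125)
red 796 [0.6139 0.1209 0.0594] ((614.208740234375, 121.32596588134766), (42.92089080810547, 84.33613586425781), 71.85648345947266)
blue 334 [0.5691 0.0076 0.0723] ((575.7363891601562, 3.2019424438476562), (149.14219665527344, 94.63903045654297), 71.92229461669922)
captop 568 [ 0.57285362 -0.00452935  0.13308008] ((573.0048217773438, -4.481383323669434), 26.834623336791992)
tubtop ((572.982177734375, -4.438350677490234), (78.0372543334961, 78.09993743896484), 71.68228912353516)
```

View pics/crop.png

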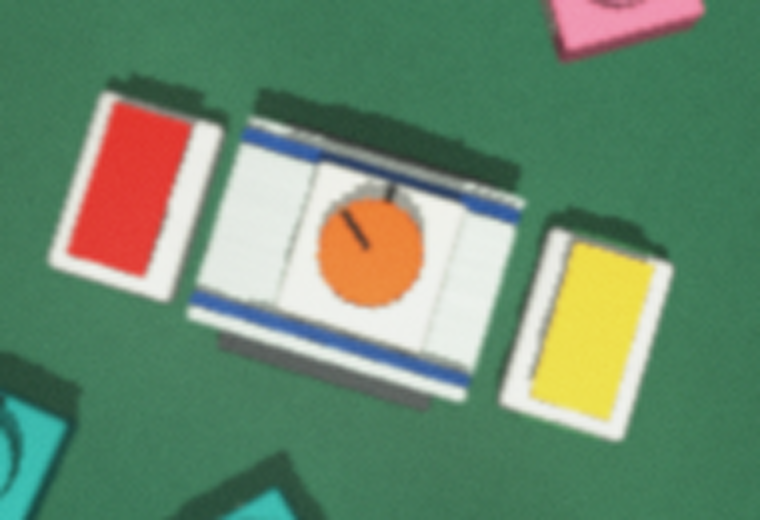

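The job's tub is the white one with the orange cap at (317,257) in the guide. The pink one (380,185) and the turquoise ones (219,308) and (288,340) are look-alikes. In the crop, the mark points to the top of the picture (tub +x ≈ −18° in the world) and the cap line to about +33°, so the cap is about 0.88 rad open. The yellow weigher plate is at (372,278), in the guide's −y direction.

```bash
cat >> h.py <<'E'
from scipy.spatial.transform import Rotation
def rv(th):
    z=np.array([0,0,-1.]); y=np.array([np.cos(th),np.sin(th),0]); x=np.cross(y,z)
    return Rotation.from_matrix(np.c_[x,y,z]).as_rotvec()
E
python3 - <<'E'
from h import *
C=np.array([.573,-.0045])
for d in range(-90,271,30):
    a=ctrl.ik([*C,.133],rv(np.radians(d))); b=ctrl.ik([*C,.133],rv(np.radians(d-60)))
    print(d,None if a is None else np.round(a,2),None if b is None else np.round(b,2)[5])
E
```

```text
-90 [-0.21  0.32  1.71 -0.    1.11  1.36] 2.4
-60 [-0.21  0.32  1.71 -0.    1.11  0.83] 1.88
-30 [-0.21  0.32  1.71  0.    1.11  0.31] 1.36
0 [-0.21  0.32  1.71 -0.    1.11 -0.21] 0.83
30 [-0.21  0.32  1.71  0.    1.11 -0.74] 0.31
60 [-0.21  0.32  1.71 -0.    1.11 -1.26] -0.21
90 [-0.21  0.32  1.71  0.    1.11 -1.79] -0.74
120 [-0.21  0.32  1.71 -0.    1.11 -2.31] -1.26
150 [-0.21  0.32  1.71  0.    1.11 -2.83] -1.79
180 [-0.21  0.32  1.71  0.    1.11  2.93] -2.31
210 [-0.21  0.32  1.71  0.    1.11  2.4 ] -2.83
240 [-0.21  0.32  1.71 -0.    1.11  1.88] 2.93
270 [-0.21  0.32  1.71 -0.    1.11  1.36] 2.4
```

```bash
python3 - <<'E'
from h import *
C=np.array([.573,-.0045]); th=np.radians(72)
t0=readout.current_time()
claw.release()
ctrl.move_pose([*C,.20],rv(th)); ctrl.move_linear([*C,.133],rate=.1)
print("F",readout.current_ft_force()); claw.close(30)
print("open mm",88*readout.current_opening(),readout.current_grip_force(),readout.current_ft_force(),readout.current_time()-t0)
q=np.array(readout.current_q()); T0=readout.current_wrist_torque()[2]
for k in range(1,13):
    q2=q.copy(); q2[5]+=.09*k; ctrl.move_joints(q2)
    T=readout.current_wrist_torque(); print(round(.09*k,2),np.round(readout.current_q()[5]-q[5],3),np.round(T,3),round(readout.current_time()-t0,1))
    if abs(T[2]-T0)>1.2: break
c=camera("top"); save(c,"t1.png",(265,210,375,305),6)
E
```

```text
F [-0.40588812  0.36092949  0.55142775]
open mm 50.70452582476462 30.000000866129994 [-2.75593031 -4.51754025  3.2782875 ] 3.9666999999999994
0.09 0.088 [-0.319  0.122 -0.023] 4.2
0.18 0.176 [-0.251  0.104 -0.036] 4.5
0.27 0.265 [-0.093  0.007 -0.051] 4.7
0.36 0.355 [ 0.021 -0.064 -0.05 ] 5.0
0.45 0.445 [ 0.259 -0.245 -0.039] 5.2
0.54 0.535 [ 0.31  -0.364 -0.046] 5.5
0.63 0.625 [ 0.358 -0.363 -0.039] 5.7
0.72 0.715 [ 0.265 -0.401 -0.037] 6.0
0.81 0.805 [ 0.185 -0.358 -0.026] 6.2
0.9 0.895 [ 0.094 -0.32   0.007] 6.5
0.99 0.984 [ 0.04  -0.286  0.675] 6.7
1.08 1.075 [ 0.302 -0.376  0.778] 7.0
```

```bash
python3 - <<'E'
from h import *
claw.release(); 
p=readout.current_ee_pos(); ctrl.move_linear([p[0],p[1],.22],rate=.15)
G=np.radians(71.9); u=np.array([np.cos(G),np.sin(G)])
s=np.array([.573,-.0045])+.075*u   # behind the tub, high
ctrl.move_pose([*(s+.06*u),.26],rv(G-np.pi/2))
print(np.round(readout.current_q(),2),readout.current_time())
for n in("top","side"):
    c=camera(n)
    for d in masks_of(n,"cap")[:5]:
        P,_=cloud(c,d["pixels"]); m=np.median(P,0); print(n,d["conf"],m,d["rect"])
    if n=="top": save(c,"t2.png",(265,210,375,305),6); 
    P,uv=cloud(c,np.ones((480,640),bool))
    near=np.hypot(P[:,0]-.573,P[:,1]+.0045)<.07
    k=near&(P[:,2]>.1)&(P[:,2]<.1135); print("tubtop",cv2.minAreaRect((P[k,:2]*1000).astype(np.float32)))
    k=near&(P[:,2]>.126)&(P[:,2]<.14); print("cap",cv2.minEnclosingCircle((P[k,:2]*1000).astype(np.float32)))
E
```

```text
[ 0.01  0.29  1.47 -0.    1.38  0.32] 10.1083
top 0.95 [ 0.57250737 -0.00412378  0.13310518] [303.8, 244.7, 331.3, 270.9]
top 0.88 [0.40569855 0.06067121 0.07326555] [272.5, 328.0, 299.6, 356.2]
top 0.81 [ 0.73049713 -0.13656861  0.07275372] [365.9, 172.6, 393.7, 197.3]
top 0.68 [0.48468578 0.20454513 0.07326729] [203.5, 298.1, 228.0, 312.7]
top 0.37 [ 0.53445608 -0.11589051  0.05622553] [348.8, 254.7, 393.3, 306.3]
tubtop ((573.3580322265625, -3.6198692321777344), (78.0499267578125, 78.12310791015625), 69.61631774902344)
cap ((573.2719116210938, -3.577223539352417), 26.85968589782715)
side 0.92 [0.40543135 0.0526202  0.0731882 ] [205.6, 256.4, 231.2, 288.8]
side 0.89 [ 0.5700078  -0.01262155  0.13250789] [291.6, 219.7, 318.4, 243.7]
side 0.77 [0.4724288  0.19531371 0.07215983] [196.2, 199.1, 223.2, 226.7]
side 0.76 [ 0.72794318 -0.14357899  0.07299661] [399.5, 239.0, 424.9, 260.2]
tubtop ((573.4471435546875, -7.496273040771484), (79.00740814208984, 77.866943359375), 69.64665985107422)
cap ((574.307861328125, -7.229494094848633), 28.096559524536133)
```

View pics/t2.png

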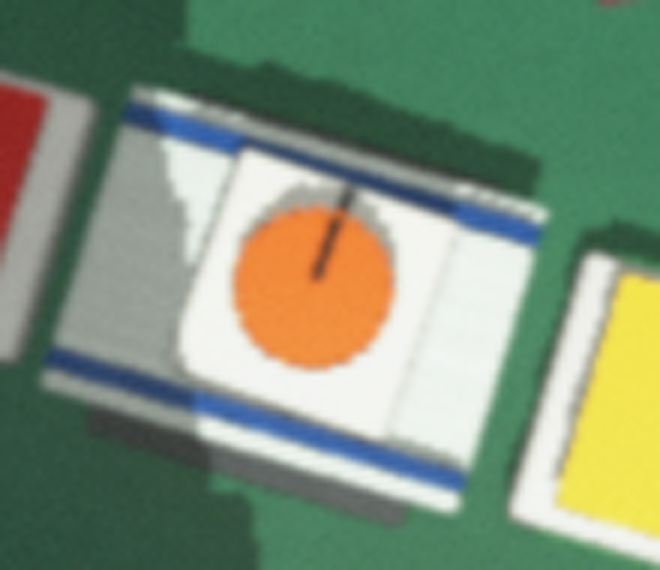

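The cap line now meets the mark, so the cap is shut, and the torque rise confirmed the stop. Next I push the tub to about 8 mm short of the plate centre, then look.

```bash
cat >> h.py <<'E'
G=np.radians(71.9); U=np.array([np.cos(G),np.sin(G)]); N=np.array([U[1],-U[0]])
PL=np.array([.5366,-.1195])
def look(ctr,tag=None):
    for n in("top","side"):
        c=camera(n); P,uv=cloud(c,np.ones((480,640),bool))
        h=cv2.cvtColor(c["pixels"],cv2.COLOR_RGB2HSV)[uv[:,1],uv[:,0]].astype(int)
        near=np.hypot(*(P[:,:2]-ctr).T)<.065
        k=near&(P[:,2]>.1)&(P[:,2]<.1125)&(h[:,1]<60); r=cv2.minAreaRect((P[k,:2]*1000).astype(np.float32)); print(n,"tub",np.round(P[k,2].mean(),4),r)
        k=near&(P[:,2]>.128)&(P[:,2]<.14)&(h[:,1]>120)&(h[:,0]<20); o=cv2.minEnclosingCircle((P[k,:2]*1000).astype(np.float32)); d=np.array(o[0])/1000-PL
        print(n,"cap",o,"along",d@U*1000,"across",d@N*1000)
        k=np.c_[P[k],np.ones(k.sum())]; print("slope",np.linalg.lstsq(k[:,[0,1,3]],k[:,2],rcond=None)[0][:2])
        if tag: save(c,f"{tag}_{n}.png")
E
python3 - <<'E'
from h import *
claw.close(20)
s=PL+.1955*U
ctrl.move_pose([*s,.16],rv(G-np.pi/2)); ctrl.move_linear([*s,.100],rate=.12)
f0=np.array(readout.current_ft_force()); print(f0, readout.current_time())
for a in (.165,.14,.115,.085,.07,.056):
    ctrl.move_linear([*(PL+a*U),.100],rate=.04); f=np.array(readout.current_ft_force())-f0; print(a,np.round(f,2),np.round(f[:2]@U,2))
p=PL+.056*U
ctrl.move_linear([*(p+.03*U),.100],rate=.1); ctrl.move_linear([*(p+.06*U),.2],rate=.15)
ctrl.move_pose([*(p+.16*U),.26],rv(G-np.pi/2))
print(readout.current_time()); look(PL+.008*U,"p1")
E
```

```text
[ 0.99077631 -0.30171476 -0.02029321] 12.8
0.165 [-0.54  1.01  0.32] 0.79
0.14 [-1.26  0.33 -0.39] -0.08
0.115 [-1.4   0.74 -0.1 ] 0.27
0.085 [-0.12  4.87  4.15] 4.59
0.07 [-1.16  1.26  0.6 ] 0.83
0.056 [-0.94 -0.17 -0.87] -0.45
19.025
top tub 0.1069 ((539.2731323242188, -111.54882049560547), (78.51591491699219, 78.1904067993164), 71.86137390136719)
top cap ((539.958984375, -111.00082397460938), 26.17669677734375) along 9.122157790817909 across 0.5522738283579869
slope [ 0.00418547 -0.00334169]
side tub 0.1067 ((539.7875366210938, -114.69647216796875), (78.72261810302734, 78.26676177978516), 72.20494079589844)
side cap ((539.409912109375, -114.555908203125), 27.244182586669922) along 5.572410493258335 across 1.134852877232615
slope [0.00612582 0.00947534]
```

```bash
python3 - <<'E'
from h import *
def ray(c,uv,z):
    uv=np.asarray(uv,float); a=world(c,uv,np.ones(len(uv))); o=-np.array(c["R"]).T@np.array(c["t"])
    d=a-o; return (o+d*((z-o[2])/d[:,2])[:,None])[:,:2]
for n in("top","side"):
    c=camera(n); 
    h=cv2.cvtColor(cv2.imread(f"pics/{n}0.png"),cv2.COLOR_BGR2HSV).astype(int)
    m=(h[...,0]>20)&(h[...,0]<35)&(h[...,1]>120)&(h[...,2]>140); sub=np.zeros_like(m); sub[230:340,290:400]=1; v,u=np.nonzero(m&sub)
    X=ray(c,np.c_[u,v],.059); k=np.hypot(*(X-PL).T)<.065; r=cv2.minAreaRect((X[k]*1000).astype(np.float32)); print(n,"plate ray",r)
    # tub top (rays at z .107): white region of top face
    P,uv=cloud(c,np.ones((480,640),bool)); k=(np.hypot(*(P[:,:2]-PL-.008*U).T)<.065)&(P[:,2]>.1)&(P[:,2]<.14)
    hh=cv2.cvtColor(c["pixels"],cv2.COLOR_RGB2HSV)[uv[:,1],uv[:,0]]; t=k&(hh[:,1]<60)&(P[:,2]>.105)&(P[:,2]<.111)
    X2=ray(c,uv[t],.107); t2=cv2.minAreaRect((X2*1000).astype(np.float32)); print(n,"tub ray",t2)
    d=(np.array(t2[0])-np.array(r[0])); print("along",d@U,"across",d@N)
E
```

```text
top plate ray ((536.78515625, -119.3606185913086), (42.722713470458984, 83.2652359008789), 72.39157104492188)
top tub ray ((539.1414794921875, -111.28045654296875), (77.89340209960938, 77.8565444946289), 71.8178939819336)
along 8.41237523298752 across -0.2705935855165595
side plate ray ((537.3223266601562, -122.8363037109375), (47.46034622192383, 85.60662078857422), 71.99070739746094)
side tub ray ((539.1400146484375, -115.05206298828125), (77.14541625976562, 77.47341918945312), 72.30952453613281)
along 7.963756080044279 across -0.6906390870488042
```

```bash
python3 - <<'E'
import cv2
a=cv2.imread("pics/p1_side.png")[220:350,260:390]
cv2.imwrite("pics/p1s.png",cv2.resize(a,None,fx=4.4,fy=4.4,interpolation=cv2.INTER_CUBIC))
E
```

```text
(no output)
```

View pics/p1s.png

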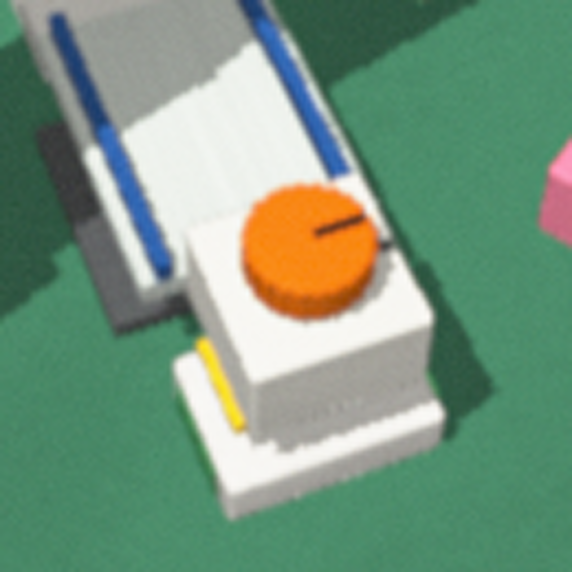

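```bash
python3 - <<'E'
from h import *
p=PL+.056*U
ctrl.move_pose([*(p+.06*U),.2],rv(G-np.pi/2)); ctrl.move_linear([*(p+.03*U),.100],rate=.15)
ctrl.move_linear([*(p+.003*U),.100],rate=.05); p=PL+.0485*U; ctrl.move_linear([*p,.100],rate=.02)
ctrl.move_linear([*(p+.03*U),.100],rate=.06); ctrl.move_linear([*(p+.06*U),.2],rate=.15)
ctrl.move_pose([*(p+.16*U),.26],rv(G-np.pi/2))
print(readout.current_time()); look(PL,"p2")
c=camera("top"); save(c,"p2c.png",(225,195,415,325),4)
E
```

```text
24.025
top tub 0.1069 ((537.231201171875, -117.88624572753906), (78.51950073242188, 78.47598266601562), 71.80255126953125)
top cap ((538.0053100585938, -117.68956756591797), 26.048307418823242) along 2.1574412211722143 across 0.7733106337998821
slope [-0.00798178 -0.00960509]
side tub 0.107 ((537.9107666015625, -120.36863708496094), (79.05859375, 78.2515869140625), 72.12713623046875)
side cap ((537.2669067382812, -121.07473754882812), 26.54625129699707) along -1.2896206090002025 across 1.1231391855403143
slope [0.01251028 0.01061725]
```

View pics/p2c.png

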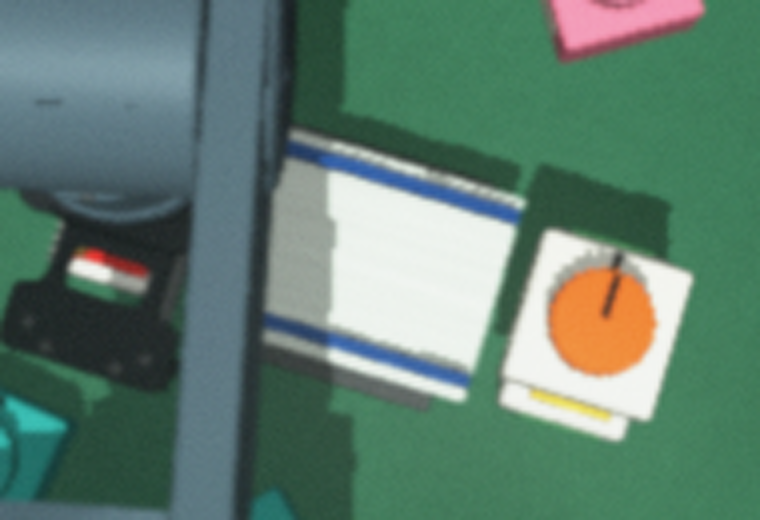

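```bash
python3 - <<'E'
from h import *
p=PL+.0473*U
ctrl.move_pose([*(p+.06*U),.2],rv(G-np.pi/2)); ctrl.move_linear([*(p+.03*U),.100],rate=.15)
ctrl.move_linear([*(p+.005*U),.100],rate=.05); ctrl.move_linear([*p,.100],rate=.015); ctrl.dwell(.2)
ctrl.move_linear([*(p+.03*U),.100],rate=.06); ctrl.move_linear([*(p+.06*U),.2],rate=.15)
ctrl.move_pose([*(p+.16*U),.26],rv(G-np.pi/2))
print(readout.current_time()); look(PL)
ctrl.hand_in()
E
```

```text
28.9417
top tub 0.1069 ((537.1148681640625, -118.62896728515625), (78.75209045410156, 78.49732971191406), 71.64697265625)
top cap ((537.7508544921875, -118.31910705566406), 26.140869140625) along 1.480000685616872 across 0.7270296959163585
slope [0.00439237 0.00378001]
side tub 0.1069 ((537.4161987304688, -121.50967407226562), (77.9100112915039, 78.28495025634766), 72.41297149658203)
side cap ((537.2890014648438, -121.37052917480469), 27.350479125976562) along -1.5639108920126006 across 1.2360360569970048
slope [0.01467372 0.00988611]
the job is handed in; nothing more can be done
```

The cap is screwed fully shut, and the tub stands upright on the yellow weighing plate, clear of the guide and centred to within about 1–2 mm; I handed the job in at about 29 s and was not shown the verdict.

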